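# Zero the roll gap of a jeweller's rolling mill and hold the adjuster

## Task

Set the roll gap of the little rolling mill: with the square box key from the punch stand slacken the mill's lock screw about a quarter turn (anticlockwise) before you touch the adjuster, and put the key back upright, fully down in its hole in the stand. Then turn the winged adjusting screw on top clockwise until the rolls seat, back it off a quarter turn, and finish still gripping the wing there so that it cannot creep while I tighten the lock. Work the lock screw only with the key, and do not disturb the other things on the bench.

Things in the scene. Friction and masses are not known exactly. Their poses are not given: they have to be found in the camera images.
- mill: hand rolling mill bolted to its place on the bench, grey housings, steel rolls; base 100 x 160 mm, top of its cap plate (70 x 152 mm) 146 mm above the bench. Origin: centre of its underside; z up, y along the rolls, -y the crank side (the crank stands still and reaches 155 mm to -y, at most 105 mm high), +y the gear-guard side.
- wing (a point): centre of the flat wing of the adjusting screw (steel thumbscrew on the middle of the mill's top, over a graduated collar 48 mm across), 185 mm above the bench. The wing is 46 mm long (point x), 9 to 10 mm thick (y), 30 mm high (z, up); the point turns with the screw. The collar's top is 24 mm under this point.
- wing_tip (a point): middle of one end of that wing, 23 mm from the screw's axis along the wing's x.
- adjuster (a joint): angle of the adjusting screw in rad: 0 = rolls seated (hard stop), grows as it is backed off anticlockwise seen from above (thread lifts the upper roll 3 mm a turn); about 0.08 N m of friction, stays where it is left; opened 1.3 to 3.0 rad at the start.
- lock_head (a point): middle of the coned top of the lock screw's head, 166 mm above the bench, 56 mm to the gear-guard side (mill +y) of the adjuster's axis. Square steel head 14 mm across flats: flats 12 mm high under a 6 mm cone, on a 23 mm washer 2 mm thick on the cap plate. The point's x and y are square to the flats and turn with it.
- lock_screw (a joint): angle of the captive lock screw in rad: 0 = tight, grows as it is slackened anticlockwise seen from above; stop at 2.6; about 0.1 N m of friction; 0 to 0.2 at the start. It does not rise.
- key: loose dark steel box key, 140 g, upright in the stand; origin: centre of its lower end, z up. Socket 25 mm square outside, 17.5 mm inside (sides along x, y), 22 mm deep; shank 13 mm; flat handle 44 mm long (x), 10 to 11 thick (y), 60 to 90 mm above the origin. On the lock screw its lower end rests on the washer 148 mm above the bench, with 1.7 mm play each side, 0.3 rad turning play either way.
- stand: wooden punch stand fixed to the bench, 76 x 112 x 45 mm high; origin: centre of its underside; +y half carries six short doming punches (tops at most 67 mm above the bench), -y half the key's hole.
- key_hole (a point): centre of the mouth of the key's square hole, on the stand's top 45 mm above the bench, 20 mm to the stand's -y side of its middle; 34 mm square (sides along the stand's x and y), 30 mm deep.
- casting_flask: bystander: rusty open steel casting ring, 62 mm across, 64 mm high; origin: centre of its underside.
- strip: bystander: brass strip waiting to be rolled, 120 x 18 x 4 mm.
- caliper: bystander: steel sliding caliper, 190 mm long, lying flat.
- solder_tin: bystander: round tin, 65 mm across, 26 mm high.
- flat_pliers: bystander: flat-nose pliers, 151 mm long, lying flat.

How it is judged:
By the outcome, as a careful person would: the job done as asked, in the order asked, and still so for the second after the job is handed in, while the arm keeps its last pose, push and grip.
It also fails if it takes over 72 s, if anything falls off the work surface, if the arm or the gripper's body presses on something with over 40 N, if the wrist force passes 120 N, or if a joint passes its speed limit or range.

## Robot

A 6-joint arm with a two-finger parallel gripper is mounted at the origin on a cart in front of the work surface, level with it; the furniture and walls round the work are solid. World frame = base frame: x ahead of the robot, y to its left, z up, the work surface at z = 0. Lengths are in mm, angles in rad, forces in N, time in s.
With the tool pointing down it reaches from about 400 to 925 mm from the base axis. Payload 12.5 kg.
Tool frame: the origin (TCP) lies at the very end of the fingers, on their centre line; the grasp point (between the pads) lies 19 mm behind it; z points along the fingers, x is the direction in which the jaws open and shut, and the axes are right-handed (so a half turn about z gives the same grasp; the last joint's range is limited). The gripper opens to 95 mm and grips with 3 to 60 N. Pads are 20 mm wide; open, the fingers measure 119 mm over their backs; the gripper's body (75 mm by 180 mm) begins 59 mm behind the grasp point.
Start: joints at [-1.416, 0.491, 1.559, -0, 1.092, -0.106], TCP at [161.181, -603.877, 214.661] pointing down, gripper open.
Joint ranges: [-3.1, 3.1], [-0.84, 2.19], [0.05, 2.79], [-1.13, 4.28], [0.06, 2.93], [-2.69, 2.69]. Speed limits (rad/s): [2.22, 2.22, 2.79, 3.14, 3.14, 3.14].

## Interface

Orientations are given as [roll, pitch, yaw] about the fixed x, y, z axes, in that order (R = Rz(yaw) Ry(pitch) Rx(roll)).
In Python, from cell import state, viewer, ticket, look_for, regions_of gives the robot as it stands.
- The arm moves only by the shell command python3 -m inch 'ROWS'. ROWS is JSON, a list of rows, each a list of 7 numbers: the turn, a rotation vector about the world's x, y, z in degrees, then the shift along the world's x, y, z in mm, then the opening, from -1 (shut) to 1 (fully open). In form: [[rx, ry, rz, tx, ty, tz, hand], ...]. A call has 1 to 10 rows; each row shifts and turns the commanded pose from where the row before left it; what a row does not reach is not made up. A row lasts 1/10 s, in which the tool goes at most 50 mm and 8.59 degrees, less where a joint would pass 70% of its speed; a pose out of reach is approached as far as the arm can. A call with a gripper value outside its range is refused whole. The fingers move at their own pace and stop on an object; the grip force is fixed at half the most. Time passes only in rows, so rows that do not move let the fingers close. It gives the time, the measured TCP pose, the force and the opening at its end, in the units of the state.
- state(): the state, without advancing time (a new reading comes with each control period).
- viewer.read_camera(name): name is "scene" or "top" or "wrist"; returns a dict with "color" (420x560x3 uint8, red, green, blue), "depth" (420x560 float32, mm along the optical axis (not along the pixel's ray), 0 where there is no reading), "fx", "fy", "cx", "cy" (pixels), "position" and "orientation" of the camera in the world. Camera axes: x right, y down, z forward; pixel columns grow to the right and rows downward; lengths in mm; the calibration is good to about 2 mm. The wrist camera is an equidistant fisheye: a pixel r from the principal point sees the ray r / f radians off the axis. A picture is of the moment at which its call begins.
- ticket.job_done(): hands the job in, once; it reports no verdict.
Trained networks look in the newest picture that a camera, given by its name, has taken for a name from the list of things; names that differ only in an ending like _2 or _b are one class to them, and where a whole thing is asked for, a point or a joint stands for the part that bears it (a point fixed in the world has none). Each returns a list of dicts, best first, with "score" (0 to 1); they miss things now and then, are a little off and sometimes report something else, mostly with a low value. They report only what shows in the picture. A call takes as long as a camera call.
- look_for(name, camera): "box" ([left, top, right, bottom] as shares, 0 to 1, of the picture: columns of its width, rows of its height, round what is visible of it).
- regions_of(name, camera): "pixels" (420x560 bool, what is visible of it) and "box" ([left, top, right, bottom] as shares, 0 to 1, of the picture: columns of its width, rows of its height, round what is visible of it).
The state is a dict: "t": time; "joints": joint angles; "qvel": joint speeds; "tau": joint torques, N m; "eef_pos": TCP position; "tcp_rot": TCP orientation; "ft_force": force on the tool from outside, world axes, zero at the start; "moment": the same for the moment, N m; "opening": opening from 0.0 (shut) to 1.0 (fully open).
Only numpy, scipy, OpenCV 4.12 (cv2) and the standard library are available. Lean on these libraries where they do the work, as an engineer would, in place of code of your own. Each camera call takes 0.05 s, during which the arm holds its last target. There are 200 camera calls.

## Working session

There is one attempt and no reset: what is moved stays moved. The work goes in short steps, Python scripts to look and compute and a shell command to move; the robot and the scene stay as the last step left them, time stands still between calls to the robot, and variables do not carry over. Pictures are saved under pics/ and viewed, on a budget of 10 in all, crops included, one or two more only if the job needs it, and the job is handed in when it is done.

```bash
ls; mkdir -p pics; cat > h.py <<'E'
import numpy as np, cv2
from scipy.spatial.transform import Rotation as R
from cell import state, viewer, ticket, look_for, regions_of
def Rot(o):
    o=np.array(o,float)
    if o.shape==(3,3): return o
    return (R.from_euler('xyz',o) if o.size==3 else R.from_quat(o)).as_matrix()
def cloud(c):
    h,w=c['depth'].shape; v,u=np.mgrid[:h,:w]
    x=(u-c['cx'])/c['fx'];y=(v-c['cy'])/c['fy']
    P=np.stack([x,y,np.ones_like(x)],-1)*c['depth'][...,None]
    return P@Rot(c['orientation']).T+np.array(c['position'])
def save(c,n,crop=None,s=1):
    im=c['color'][...,::-1]
    if crop: l,t,r,b=crop; im=im[t:b,l:r]
    cv2.imwrite('pics/'+n,cv2.resize(im,None,fx=s,fy=s,interpolation=cv2.INTER_CUBIC))
E
python3 - <<'E'
from h import *
print(state())
a=[]
for n in ['scene','top']:
    c=viewer.read_camera(n); P=cloud(c); np.savez(n+'.npz',P=P,c=c['color'])
    print(n,c['position'],c['orientation'],c['fx'],c['cx'],c['cy'])
    save(c,n+'0.png',s=1.4)
    for k in ['mill','wing','lock_head','key','stand','casting_flask','strip','caliper','solder_tin','flat_pliers']:
        for r in regions_of(k,n)[:2]:
            m=r['pixels']; q=P[m]; q=q[np.isfinite(q).all(1)]
            print(k,round(r['score'],2),(np.array(r['box'])*[560,420,560,420]).round(),np.median(q,0).round(),q.min(0).round(),q.max(0).round(),m.sum())
E
```

```text
pics
{'t': 0.0, 'joints': array([-1.41559203e+00,  4.91558033e-01,  1.55943604e+00, -3.78732973e-06,
        1.09168698e+00, -1.05586398e-01]), 'qvel': array([ 0.00074382,  0.00045921, -0.00183548,  0.00143477,  0.00026077,
        0.00156287]), 'tau': array([-1.30851407e-03, -6.12651873e+01, -2.58185077e+01,  6.91707619e-02,
        4.82239947e-02, -1.48829340e-04]), 'eef_pos': array([ 161.14577524, -603.62622392,  214.06731091]), 'tcp_rot': array([-3.14148129e+00,  1.08269446e-03, -1.31000383e+00]), 'ft_force': array([0.80421127, 0.51390515, 0.72933776]), 'moment': array([0.0083219 , 0.03081317, 0.04460317]), 'opening': 1.0022587843715234}
scene [-147.50449882  316.69244518  739.29402994] [-2.24295913 -0.02078425 -2.04849964] 474.9196173851148 278.40188556511805 212.83903853635928
mill 0.84 [241. 182. 325. 286.] [497. -33. 102.] [-148. -216.    1.] [691. 317. 739.] 5793
wing 0.59 [269. 187. 292. 215.] [509. -47. 176.] [-148. -158.   66.] [661. 317. 739.] 502
lock_head 0.59 [255. 211. 269. 226.] [499.   8. 152.] [489. -11. 145.] [521.  17. 168.] 133
lock_head 0.5 [241. 186. 321. 285
[... 1126 characters left out ...]
[ 566.  -41. 1327.] 1436
casting_flask 0.91 [139. 222. 170. 251.] [487. 251.  37.] [347. -41.  -4.] [ 516.  281. 1327.] 366
casting_flask 0.6 [330. 174. 405. 212.] [ 594. -232.    6.] [ 347. -363.   -3.] [ 624.  -41. 1327.] 555
strip 0.75 [280. 179. 319. 190.] [606. -94.   4.] [ 586. -146.   -5.] [625. -44. 104.] 345
strip 0.4 [267. 205. 289. 225.] [515. -48. 165.] [347. -71. 143.] [ 544.  -25. 1327.] 376
caliper 0.93 [332. 173. 406. 211.] [ 596. -238.    6.] [ 347. -364.   -3.] [ 627.  -41. 1327.] 609
solder_tin 0.55 [153. 181. 178. 207.] [591. 230.  25.] [347. -41.  -2.] [ 630.  263. 1327.] 595
flat_pliers 0.85 [176. 230. 233. 269.] [465. 136.   8.] [347. -41.  -4.] [ 502.  196. 1327.] 398
```

View pics/top0.png

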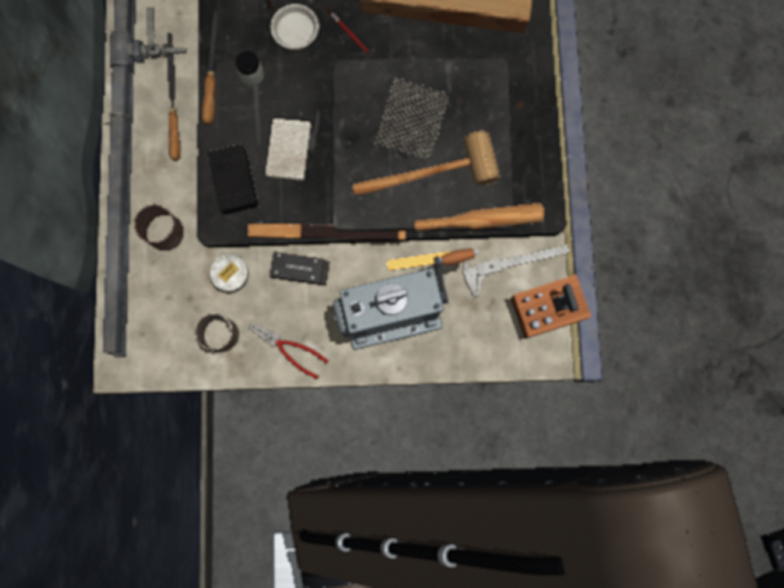

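View pics/scene0.png

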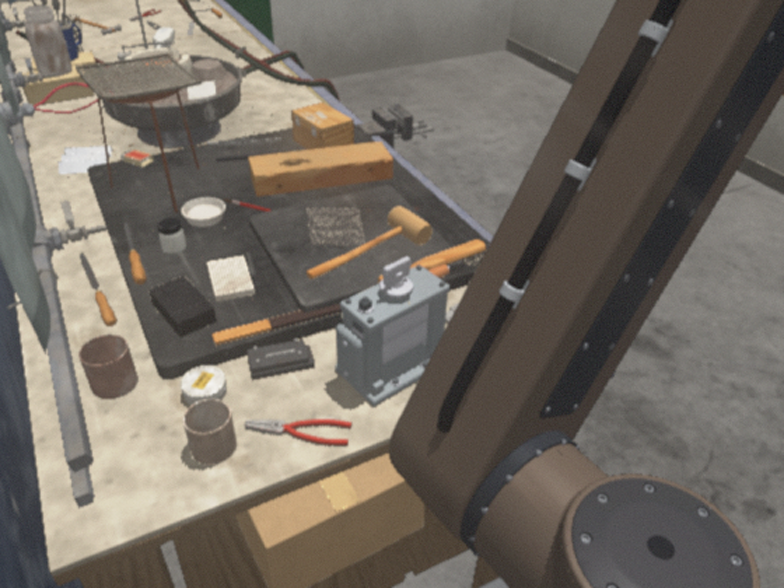

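```bash
python3 - <<'E'
from h import *
T=np.load('top.npz');P=T['P']; S=np.load('scene.npz')['P']
def near(P,x,y,r,z0,z1):
    q=P.reshape(-1,3); return q[(np.hypot(q[:,0]-x,q[:,1]-y)<r)&(q[:,2]>z0)&(q[:,2]<z1)]
def rect(n,q):
    c,s,a=cv2.minAreaRect(q[:,:2].astype(np.float32)); m=q.mean(0)
    w,V=np.linalg.eigh(np.cov(q[:,:2].T)); v=V[:,1]
    print(n,len(q),'rect',np.round(c,1),np.round(s,1),round(a,1),'mean',m.round(1),'pca deg',np.degrees(np.arctan2(v[1],v[0])).round(1),np.sqrt(w).round(1))
for nm,P in [('top',T['P']),('scene',S)]:
    print(nm)
    rect('stand',near(P,510,-320,90,41,49))
    rect('keyhandle',near(P,515,-340,60,90,125))
    rect('cap',near(P,500,-45,110,140,150))
    rect('wing',near(P,505,-45,40,185,215))
    rect('wing2',near(P,505,-45,40,172,215))
    rect('lock',near(P,500,8,25,153,175))
E
```

```text
top
stand 1061 rect [ 515.8 -321.1] [ 76.3 113.5] 16.0 mean [ 514.8 -318.9   45. ] pca deg 102.0 [23.5 33.7]
keyhandle 120 rect [ 520.9 -339.8] [45.3 11.6] 13.2 mean [ 520.3 -338.8  102.7] pca deg -165.1 [ 3.4 13.1]
cap 1652 rect [517.9 -48.8] [ 70.5 152. ] 12.1 mean [517.1 -49.8 145.7] pca deg 102.3 [21.9 47.2]
wing 131 rect [517.8 -48.9] [13.8 47.4] 7.0 mean [517.  -49.1 197.9] pca deg 103.4 [ 3.2 13.3]
wing2 146 rect [517.7 -49.1] [15.6 46.6] 23.3 mean [516.5 -49.  195.8] pca deg 103.6 [ 3.5 13. ]
lock 46 rect [496.8   5.3] [34.8 14.8] 6.8 mean [505.1   6.1 161.4] pca deg 170.9 [4.  5.9]
scene
stand 0 rect [0. 0.] [0. 0.] 0.0 mean [nan nan nan] pca deg nan [nan nan]
keyhandle 0 rect [0. 0.] [0. 0.] 0.0 mean [nan nan nan] pca deg nan [nan nan]
cap 1304 rect [515.5 -49.5] [ 73.7 153.4] 12.0 mean [504.5 -43.6 146.6] pca deg 99.7 [20.6 47.3]
wing 196 rect [513.2 -49.6] [13.2 48.4] 11.5 mean [511.8 -47.7 195.4] pca deg 101.5 [ 2.6 13.9]
wing2 287 rect [512.5 -49.7] [14.6 48.5] 11.5 mean [511.2 -47.4 190.1] pca deg 101.1 [ 2.6 13.7]
lock 68 rect [501.9   7.2] [16.7 11.8] 42.4 mean [500.6   7.  160.4] pca deg 67.8 [3.1 4.9]<stdin>:6: RuntimeWarning: Mean of empty slice.
  ret = um.true_divide(
  avg = a.mean(axis, **keepdims_kw)
<stdin>:7: RuntimeWarning: Degrees of freedom <= 0 for slice
  c *= np.true_divide(1, fact)
  c *= np.true_divide(1, fact)
```

The top view (784×588 px) shows the mill at about (390,305), with its wing lying roughly along the rolls and the lock head at (356,307). The stand is at (550,305) with the key's handle at (567,297). The scene view confirms the lock head and the wing. I'll move above the key and look again from near.

```bash
python3 -m inch '[[0,0,0,36,26.4,-3,1],[0,0,0,36,26.4,-3,1],[0,0,0,36,26.4,-3,1],[0,0,0,36,26.4,-3,1],[0,0,0,36,26.4,-3,1],[0,0,0,36,26.4,-3,1],[0,0,0,36,26.4,-3,1],[0,0,0,36,26.4,-3,1],[0,0,0,36,26.4,-3,1],[0,0,0,36,26.4,-3,1]]'; python3 -m inch '[[0,0,0,0,0,0,1],[0,0,0,0,0,0,1]]'
cat >> h.py <<'E'
def wcloud(c):
    h,w=c['depth'].shape; v,u=np.mgrid[:h,:w]
    dx=u-c['cx'];dy=v-c['cy'];r=np.hypot(dx,dy)+1e-9;th=r/c['fx']
    s=np.tan(np.minimum(th,1.5))/r
    P=np.stack([dx*s,dy*s,np.ones_like(r)],-1)*c['depth'][...,None]
    P[c['depth']<=0]=np.nan
    return P@Rot(c['orientation']).T+np.array(c['position'])
def near(P,x,y,r,z0,z1):
    q=P.reshape(-1,3); q=q[np.isfinite(q).all(1)]; return q[(np.hypot(q[:,0]-x,q[:,1]-y)<r)&(q[:,2]>z0)&(q[:,2]<z1)]
def rect(n,q):
    if len(q)<5: print(n,'few');return
    c,s,a=cv2.minAreaRect(q[:,:2].astype(np.float32)); m=q.mean(0)
    w,V=np.linalg.eigh(np.cov(q[:,:2].T)); v=V[:,1]
    print(n,len(q),'rect',np.round(c,1),np.round(s,1),round(a,1),'mean',m.round(1),'zmax',q[:,2].max().round(1),'pca',np.degrees(np.arctan2(v[1],v[0])).round(1),np.sqrt(w).round(1))
E
python3 - <<'E'
from h import *
c=viewer.read_camera('wrist'); P=wcloud(c); save(c,'w1.png',s=1.4)
print(c['position'],c['orientation'],c['fx'],c['cx'],c['cy'],state()['eef_pos'],state()['tcp_rot'])
rect('stand',near(P,516,-321,90,42,48)); rect('handle',near(P,521,-340,40,95,112)); rect('cap',near(P,517,-49,110,140,150))
rect('lock',near(P,505,6,14,150,172)); rect('wing',near(P,517,-49,40,185,210))
E
```

```text
t: 2.1
eef_pos: [522.6, -338.6, 184.7]
tcp_rot: [-3.141, -0.0, -1.31]
ft_force: [0.5, -0.7, -0.3]
opening: 1.001
t: 2.3
eef_pos: [521.6, -339.1, 184.4]
tcp_rot: [3.141, 0.0, -1.308]
ft_force: [0.1, 0.4, 0.7]
opening: 1.001
[ 600.19018748 -318.26160237  354.68329268] [ 2.84941331e+00 -2.32820032e-05 -1.30657136e+00] 325.19226210127806 271.47934323689606 208.68885593889024 [ 520.96808595 -339.89632257  184.55095482] [ 3.14124710e+00  3.93655136e-05 -1.30943599e+00]
stand 6522 rect [ 513.2 -320.9] [ 77.1 112.7] 16.5 mean [ 516.9 -320.    45.1] zmax 48.0 pca 106.4 [22.9 33.7]
handle 697 rect [ 520.2 -339.9] [43.3 10.9] 14.9 mean [ 521.7 -339.5  103.8] zmax 107.0 pca -165.2 [ 3.1 12.9]
cap 1758 rect [ 528.8 -110. ] [70.3 31.6] 10.6 mean [ 528.9 -114.7  145.5] zmax 150.0 pca -172.1 [ 7.5 19.8]
lock few
wing few
```

View pics/w1.png

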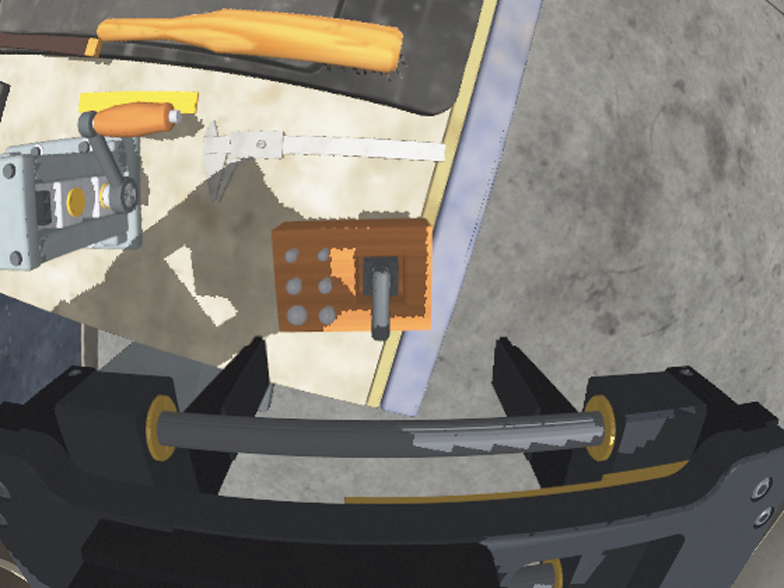

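The wrist view shows the key upright in its hole at (380,290), handle along the view's vertical, with the jaws aligned to its thickness. I'll descend half-open and grip.

```bash
python3 -m inch '[[0,0,0,0,0,-15,0],[0,0,0,0,0,-20,0],[0,0,0,0,0,-20,0],[0,0,0,0,0,-20,0],[0,0,0,0,0,-15,0],[0,0,0,0,0,-12,0],[0,0,0,0,0,-7,0],[0,0,0,0,0,0,0]]'; python3 -m inch '[[0,0,0,0,0,0,-1],[0,0,0,0,0,0,-1],[0,0,0,0,0,0,-1],[0,0,0,0,0,0,-1],[0,0,0,0,0,0,-1],[0,0,0,0,0,0,-1]]'
```

```text
t: 3.15
eef_pos: [520.6, -340.2, 75.1]
tcp_rot: [3.141, 0.001, -1.311]
ft_force: [0.6, -0.2, 0.4]
opening: 0.502
t: 3.75
eef_pos: [521.2, -339.9, 75.8]
tcp_rot: [-3.141, -0.0, -1.31]
ft_force: [0.0, -0.3, 1.5]
opening: 0.103
```

```bash
python3 -m inch '[[0,0,0,0,0,8,-1],[0,0,0,0,0,16,-1],[0,0,0,0,0,24,-1],[0,0,0,0,0,24,-1],[0,0,0,0,0,24,-1],[0,0,0,0,0,24,-1],[0,0,0,0,0,24,-1],[0,0,0,0,0,24,-1],[0,0,0,0,0,20,-1],[0,0,0,0,0,12,-1]]'; python3 -m inch '[[0,0,0,-7,30,0,-1],[0,0,0,-7,36,0,-1],[0,0,0,-7,36,0,-1],[0,0,0,-7,36,0,-1],[0,0,0,-7,36,0,-1],[0,0,0,-7,36,0,-1],[0,0,0,-7,36,0,-1],[0,0,0,-7,36,0,-1],[0,0,0,-7,30,0,-1],[0,0,0,-3,18,0,-1]]'; python3 -m inch '[[0,0,0,0,0,0,-1],[0,0,0,0,0,0,-1],[0,0,0,0,0,0,-1]]'
python3 - <<'E'
from h import *
c=viewer.read_camera('wrist'); P=wcloud(c); save(c,'w2.png',s=1.4); np.savez('w2.npz',P=P,c=c['color'])
print(state()['eef_pos'],state()['tcp_rot'],c['position'])
rect('cap',near(P,517,-49,110,142,149)); rect('wing',near(P,517,-49,40,190,203))
rect('lock',near(P,505,6,13,151,170));rect('lockcone',near(P,505,6,13,156,170));rect('washer',near(P,505,6,15,147,169))
for n in ['lock_head','wing','key']:
    for r in regions_of(n,'wrist')[:1]:
        q=P[r['pixels']]; q=q[np.isfinite(q).all(1)]; print(n,r['score'],(np.array(r['box'])*[784,588,784,588]).round(),np.median(q,0))
E
```

```text
t: 4.75
eef_pos: [521.3, -339.9, 277.8]
tcp_rot: [-3.14, -0.002, -1.31]
ft_force: [-0.2, -0.0, -1.6]
opening: 0.1
t: 5.75
eef_pos: [454.2, -8.0, 275.7]
tcp_rot: [3.141, 0.0, -1.309]
ft_force: [0.4, -0.6, -1.0]
opening: 0.103
t: 6.05
eef_pos: [455.4, -10.6, 275.6]
tcp_rot: [3.141, -0.0, -1.311]
ft_force: [0.4, 0.1, -0.2]
opening: 0.103
[455.36172096 -10.666877   275.55486679] [ 3.14137987e+00 -1.02491157e-04 -1.31099185e+00] [533.9033418   10.13481849 445.90037401]
cap 8453 rect [516.  -48.2] [ 70.6 152.2] 11.9 mean [516.7 -44.8 146.2] zmax 149.0 pca 102.2 [21.7 46.7]
wing 777 rect [516.  -48.3] [10.5 46.9] 13.9 mean [516.3 -46.6 199.6] zmax 202.6 pca 104.1 [ 2.9 13.4]
lock 254 rect [504.5   6.3] [13.6 14. ] 19.5 mean [505.1   6.4 162.4] zmax 168.3 pca 73.6 [3.9 4.1]
lockcone 248 rect [504.5   6.3] [13.6 14. ] 19.5 mean [504.9   6.3 162.6] zmax 168.3 pca 87.1 [3.9 4.1]
washer 517 rect [505.1   5.2] [27.6 27.6] 4.3 mean [505.4   6.3 155.2] zmax 168.3 pca 120.2 [5.8 6.3]
lock_head 0.61 [611. 237. 718. 313.] [ 513.37194846 -301.05948776   44.70308317]
wing 0.96 [419. 175. 514. 253.] [518.61888499 -46.10820365 163.96197222]
key 0.91 [349. 292. 409. 418.] [464.33252247  -8.49426032 298.96914518]
```

View pics/w2.png

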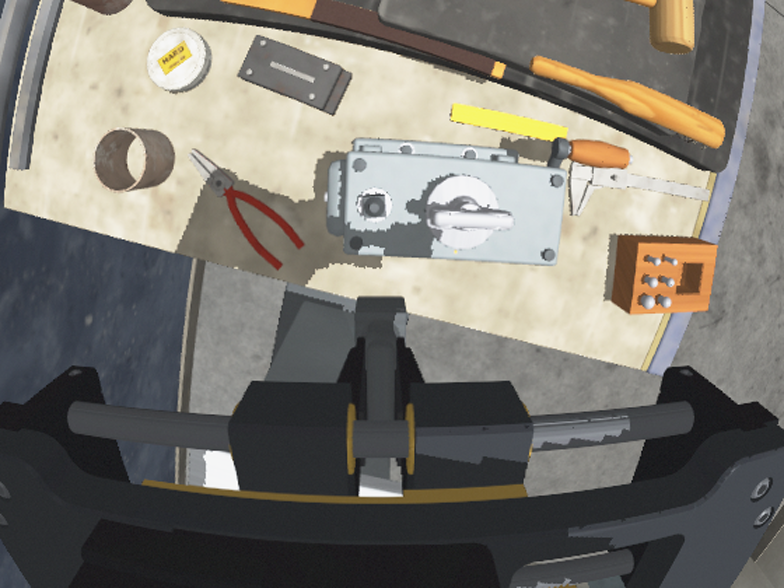

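```bash
python3 - <<'E'
from h import *
P=np.load('w2.npz')['P']
t=np.array([455.36,-10.67]);a=np.radians(14.9);ex=np.array([np.cos(a),np.sin(a)]);ey=np.array([-ex[1],ex[0]])
q=near(P,455,-10,60,190,320); q=np.c_[(q[:,:2]-t)@ex,(q[:,:2]-t)@ey,q[:,2]]
for z in range(205,320,8):
    s=q[(abs(q[:,2]-z)<4)]
    if len(s)>3: print(z,len(s),s[:,:2].min(0).round(1),s[:,:2].max(0).round(1),np.percentile(s[:,0],80).round(1))
E
```

```text
205 18 [ 45.1 -37.2] [ 49.6 -30.2] 48.5
221 105 [  9.  -12.4] [10.9 12.3] 10.5
229 130 [  9.4 -12.7] [10.9 12. ] 10.5
237 160 [ -5.6 -12.7] [10.8 12.3] 10.4
245 441 [ -6.5 -12.7] [11.  12.2] 8.9
277 84 [ 9.9 -9.5] [20.3  9. ] 19.6
285 174 [  9.6 -11.7] [20.3 11.6] 19.7
293 291 [  9.5 -12.7] [21.1 12.2] 20.2
301 1055 [-11.3 -14.1] [20.5 13.1] 17.1
309 737 [ -8.9 -14.8] [19.3 13.9] 11.5
317 176 [  9.5 -14.6] [12.2 14.2] 11.6
```

```bash
python3 -m inch '[[0,0,1.6,12,4,0,-1],[0,0,1.5,14,5,0,-1],[0,0,1.5,14,5,0,-1],[0,0,0,10.8,3.5,-5,-1],[0,0,0,0,0,-15,-1],[0,0,0,0,0,-15,-1],[0,0,0,0,0,-7,-1],[0,0,0,0,0,0,-1],[0,0,0,0,0,0,-1]]'; python3 -m inch '[[0,0,0,0,0,-3,-1],[0,0,0,0,0,-3,-1],[0,0,0,0,0,-2,-1],[0,0,0,0,0,-2,-1],[0,0,0,0,0,0,-1]]'
```

```text
t: 7.15
eef_pos: [506.4, 7.7, 233.9]
tcp_rot: [-3.141, -0.0, -1.23]
ft_force: [0.2, -0.5, -1.1]
opening: 0.107
t: 7.65
eef_pos: [505.9, 7.6, 223.4]
tcp_rot: [3.141, 0.0, -1.23]
ft_force: [0.2, -0.6, -1.6]
opening: 0.102
```

```bash
python3 -m inch '[[0,0,0,0,0,-2,-1],[0,0,0,0,0,-2,-1],[0,0,0,0,0,-1,-1],[0,0,0,0,0,0,-1]]'; python3 -c "
from h import *
c=viewer.read_camera('wrist');P=wcloud(c);s=state();print(s['eef_pos'],s['ft_force'],s['moment']);save(c,'w3.png',crop=(180,100,400,330),s=2.5)
t=s['eef_pos'][:2];a=s['tcp_rot'][2]+np.pi/2;ex=np.array([np.cos(a),np.sin(a)]);ey=np.array([-ex[1],ex[0]])
q=near(P,*t,30,150,205);q=np.c_[(q[:,:2]-t)@ex,(q[:,:2]-t)@ey,q[:,2]]
for z in range(152,200,6):
    k=q[abs(q[:,2]-z)<3]
    if len(k)>3: print(z,len(k),k[:,:2].min(0).round(1),k[:,:2].max(0).round(1))
"
```

```text
t: 8.05
eef_pos: [505.9, 7.6, 218.5]
tcp_rot: [3.141, 0.0, -1.23]
ft_force: [0.4, 1.3, -1.9]
opening: 0.102
[505.97245208   7.6263784  218.59126676] [-0.06364445  0.60499675 -0.79209547] [-0.0034826  -0.02562144  0.04122401]
152 59 [-22.5   2.3] [29.  15.2]
158 14 [  9.6 -12.5] [10.2 11.9]
164 85 [  9.7 -12.3] [10.8 11.7]
170 84 [  9.1 -12.7] [10.8 12.2]
176 107 [  9.5 -12.5] [10.7 11.8]
182 311 [ -6.9 -12.8] [10.7 12.2]
188 240 [ -6.5 -12.6] [10.7 12.1]
```

```bash
python3 -m inch '[[0,0,0,0,-0.7,-2,-1],[0,0,0,0,0,-2,-1],[0,0,0,0,0,-2,-1],[0,0,0,0,0,-1.5,-1],[0,0,0,0,0,0,-1]]'; python3 -m inch '[[0,0,0,0,0,-1,-1],[0,0,0,0,0,-1,-1],[0,0,0,0,0,-0.5,-1],[0,0,0,0,0,0,-1]]'
```

```text
t: 8.6
eef_pos: [505.9, 6.9, 210.9]
tcp_rot: [3.141, 0.0, -1.23]
ft_force: [-0.9, 0.1, -1.6]
opening: 0.101
t: 9.0
eef_pos: [506.0, 6.9, 208.7]
tcp_rot: [-3.142, -0.0, -1.23]
ft_force: [0.5, 0.4, 0.5]
opening: 0.104
```

```bash
M='from h import *;s=state();print(s["moment"],s["ft_force"],np.degrees(s["tcp_rot"][2]),s["eef_pos"])'; echo "$M" > m.py; python3 m.py; python3 -m inch '[[0,0,4,0,0,0,-1],[0,0,4,-0.1,0.1,0,-1],[0,0,3,0,0.1,0,-1]]' >/dev/null; python3 m.py; python3 -m inch '[[0,0,3,-0.1,0.1,0,-1],[0,0,0,0,0,0,-1]]' >/dev/null; python3 m.py;  python3 -m inch '[[0,0,3,-0.1,0.1,0,-1],[0,0,0,0,0,0,-1]]'>/dev/null; python3 m.py;  python3 -m inch '[[0,0,3,-0.1,0.1,0,-1],[0,0,0,0,0,0,-1]]'>/dev/null; python3 m.py;python3 -m inch '[[0,0,3,-0.1,0.1,0,-1],[0,0,0,0,0,0,-1]]'>/dev/null; python3 m.py
```

```text
[-0.03498793  0.00907132  0.05149176] [0.49024078 0.36988447 0.48274876] -70.45719735333914 [505.98435662   6.93641328 208.72376408]
[-0.05014085  0.01073039  0.05140944] [-0.38305503  0.11411287  0.01912769] -59.30020150118287 [505.94178083   7.12292835 208.74015167]
[ 0.07602842 -0.25152782 -0.01207443] [-0.00457635  1.01845222 -0.04629898] -56.41694385119754 [505.96553398   7.2657285  208.74896193]
[ 0.4085545  -0.41711784 -0.04292684] [ 1.17115059  1.73005083 -0.50604369] -53.49764017350859 [505.92437866   7.46732743 208.73366308]
[ 0.56772967 -0.57474915 -0.02528445] [ 1.24719102  2.3822358  -0.52575054] -50.54039631302669 [505.844069     7.60689842 208.76173404]
[ 0.62509905 -0.62030295 -0.03662765] [ 1.5853397  3.3162982 -1.3111135] -47.565261305881585 [505.74674592   7.66095363 208.75348903]
```

```bash
python3 -m inch '[[0,0,6,-0.1,0.2,0,-1],[0,0,6,-0.1,0.2,0,-1],[0,0,6,-0.2,0.1,0,-1],[0,0,6,-0.2,0.1,0,-1],[0,0,0,0,0,0,-1]]'; python3 m.py; python3 -m inch '[[0,0,6,-0.2,0.1,0,-1],[0,0,6,-0.2,0,0,-1],[0,0,6,-0.2,0,0,-1],[0,0,6,-0.2,0,0,-1],[0,0,0,0,0,0,-1]]'; python3 m.py;
```

```text
t: 10.6
eef_pos: [505.1, 8.2, 208.8]
tcp_rot: [-3.141, -0.001, -0.411]
ft_force: [2.8, 2.3, -0.4]
opening: 0.101
[ 0.54263704 -0.73652873 -0.07907008] [ 2.76009137  2.28497408 -0.4209282 ] -23.531974621846842 [505.11347194   8.20931914 208.77321166]
t: 11.1
eef_pos: [504.3, 8.3, 208.8]
tcp_rot: [-3.141, -0.001, 0.006]
ft_force: [3.4, 3.0, -1.0]
opening: 0.104
[ 0.76765507 -0.80271662 -0.0407529 ] [ 3.37587523  2.98642288 -0.96361441] 0.36159415956788954 [504.28872972   8.33285327 208.75275085]
```

```bash
python3 -m inch '[[0,0,6,-0.2,0,0,-1],[0,0,6,-0.1,0,0,-1],[0,0,6,-0.1,-0.1,0,-1],[0,0,6,-0.1,-0.1,0,-1],[0,0,6,-0.1,-0.1,0,-1],[0,0,5,0,-0.1,0,-1],[0,0,0,0,0,0,-1]]'; python3 m.py; python3 - <<'E'
from h import *
c=viewer.read_camera('wrist');P=wcloud(c);s=state();t=s['eef_pos'][:2];a=s['tcp_rot'][2]+np.pi/2;ex=np.array([np.cos(a),np.sin(a)]);ey=np.array([-ex[1],ex[0]])
save(c,'w3.png',s=1.4)
rect('lock?',near(P,505,6,13,151,170));rect('handle',near(P,505,6,30,225,245))
E
```

```text
t: 11.8
eef_pos: [503.3, 8.0, 208.7]
tcp_rot: [-3.141, 0.0, 0.616]
ft_force: [1.2, 5.1, 0.9]
opening: 0.103
[ 0.87553317 -0.32390575 -0.04960694] [1.22147798 5.08297702 0.89486084] 35.28612998344512 [503.30725274   7.97065702 208.70605489]
lock? 7 rect [496.7  15.7] [3.5 0.3] 39.3 mean [497.4  16.3 163.6] zmax 169.4 pca -138.9 [0.1 1.3]
handle 1962 rect [500.3  12. ] [28.6 28.8] 80.5 mean [497.8  15.3 236.5] zmax 245.0 pca 125.5 [5.9 7.8]
```

View pics/w3.png

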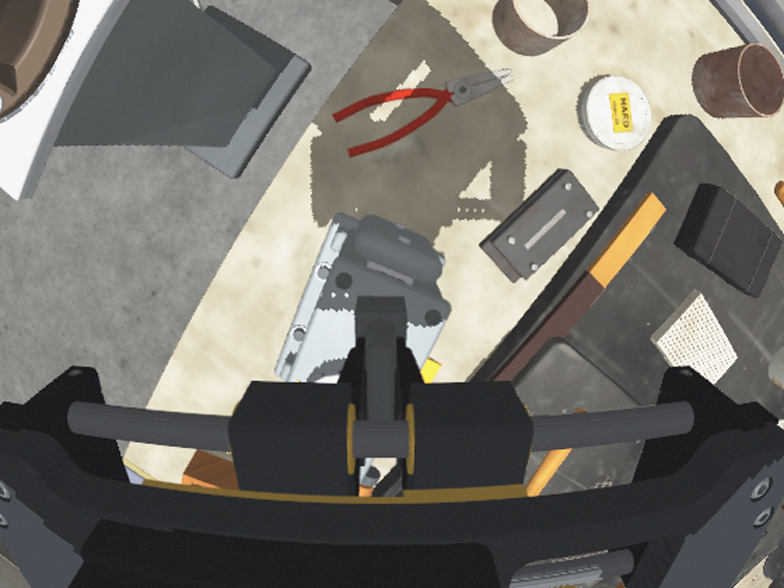

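The key is on the head and has turned with the hand. I'll turn it back within the play, lift it clear and check the head's angle.

```bash
python3 -m inch '[[0,0,-5,0.1,0.3,0,-1],[0,0,-5,0.1,0.3,0,-1],[0,0,-5,0,0.2,0,-1],[0,0,0,0,0,0,-1]]'; python3 m.py; python3 -m inch '[[0,0,0,0,0,4,-1],[0,0,0,0,0,6,-1],[0,0,0,0,0,8,-1],[0,0,0,0,0,12,-1],[0,0,0,0,0,16,-1],[0,0,0,0,0,20,-1]]'; python3 m.py
```

```text
t: 12.25
eef_pos: [503.5, 8.3, 208.7]
tcp_rot: [3.141, 0.001, 0.353]
ft_force: [-0.5, 0.1, 2.7]
opening: 0.104
[-0.08398534 -0.12389939  0.02067839] [-0.52514184  0.08200438  2.7040895 ] 20.197019367470343 [503.47847249   8.29337677 208.70202236]
t: 12.85
eef_pos: [503.5, 8.6, 275.8]
tcp_rot: [-3.141, 0.0, 0.359]
ft_force: [0.8, 1.1, -0.0]
opening: 0.102
[-0.04332569 -0.18533929  0.00177413] [ 0.78803914  1.06330074 -0.02569535] 20.545276213015327 [503.4519375    8.63154455 275.78759788]
```

```bash
python3 -m inch '[[0,0,-8,-4,-1.6,0,-1],[0,0,-8,-4,-1.6,0,-1],[0,0,-8,-4,-1.6,0,-1],[0,0,-8,-4,-1.6,0,-1],[0,0,-8,-4,-1.6,0,-1],[0,0,-8,-4,-1.6,0,-1],[0,0,-8,-4,-1.6,0,-1],[0,0,-8,-4,-1.6,0,-1],[0,0,-8,-4,-1.6,0,-1],[0,0,-8,-4,-1.6,0,-1]]';python3 -m inch '[[0,0,-8,-4,-1.6,0,-1],[0,0,-7.5,-4,-1.6,0,-1],[0,0,0,0,0,0,-1],[0,0,0,0,0,0,-1]]'
cat > look.py <<'E'
from h import *
import sys
c=viewer.read_camera('wrist'); P=wcloud(c); save(c,sys.argv[1],s=1.4); np.savez('last.npz',P=P,c=c['color'])
s=state();print(s['eef_pos'],np.degrees(s['tcp_rot']))
rect('wing',near(P,517,-49,40,190,203))
rect('lock',near(P,505,6,13,151,170));rect('lockcone',near(P,505,6,13,156,170))
t=s['eef_pos'][:2];a=s['tcp_rot'][2]+np.pi/2;ex=np.array([np.cos(a),np.sin(a)]);ey=np.array([-ex[1],ex[0]])
q=near(P,*t,60,s['eef_pos'][2]-62,s['eef_pos'][2]+32); q=np.c_[(q[:,:2]-t)@ex,(q[:,:2]-t)@ey,q[:,2]-s['eef_pos'][2]]
for z in range(-60,32,10):
    k=q[abs(q[:,2]-z)<4]
    if len(k)>3: print(z,len(k),k[:,:2].min(0).round(1),k[:,:2].max(0).round(1))
E
python3 look.py w4.png
```

```text
t: 13.85
eef_pos: [463.5, -7.4, 275.6]
tcp_rot: [-3.141, -0.001, -1.043]
ft_force: [0.4, 0.2, -1.2]
opening: 0.106
t: 14.25
eef_pos: [455.8, -10.6, 275.3]
tcp_rot: [-3.141, -0.0, -1.304]
ft_force: [-0.5, -0.9, -1.0]
opening: 0.106
[455.8863517  -10.56368583 275.12182893] [-1.79968091e+02 -1.95989407e-02 -7.47531310e+01]
wing 788 rect [516.1 -48.4] [10.4 46.9] 14.4 mean [516.3 -46.7 199.6] zmax 202.8 pca 104.2 [ 2.9 13.5]
lock 253 rect [504.7   6. ] [13.5 13.2] 15.1 mean [505.1   6.1 162.5] zmax 168.1 pca 148.3 [4. 4.]
lockcone 250 rect [504.7   6. ] [13.5 13.2] 15.1 mean [505.    6.2 162.6] zmax 168.1 pca 67.3 [4. 4.]
-60 33 [  9.9 -12.6] [10.6 11.7]
-50 117 [  9.4 -12.8] [10.9 12.1]
-40 139 [  9.8 -12.6] [10.8 11.8]
-30 380 [ -6.5 -12.7] [10.7 12. ]
0 49 [ 9.6 -9.6] [19.9  8.9]
10 184 [  9.4 -12.3] [20.2 11.6]
20 339 [  9.2 -13.2] [21.  12.9]
30 1306 [-10.7 -14.5] [20.  13.8]
```

View pics/w4.png

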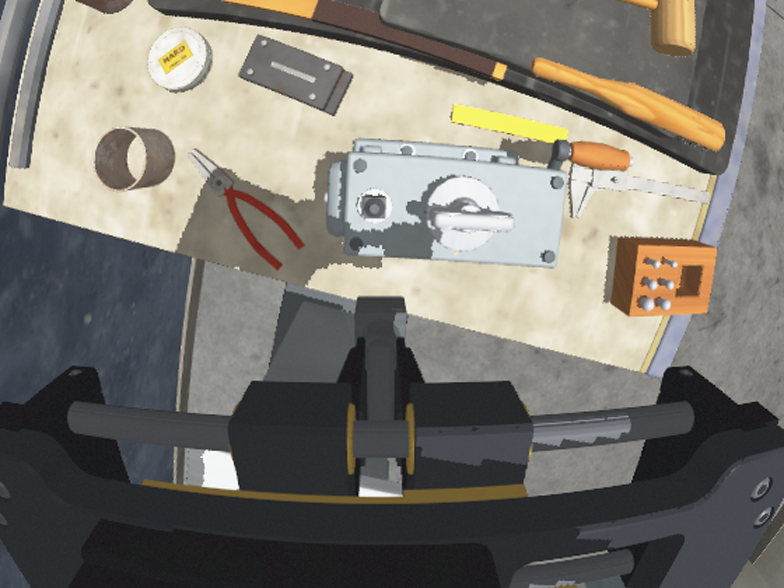

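The head now reads 15° mod 90°, against 19.5° before, so it has turned about 86°. That fits the roughly 90° the key turned under steady friction torque. Now I'll take the key back.

```bash
python3 -m inch '[[0,0,0,3,-18,0,-1],[0,0,0,7,-30,0,-1],[0,0,0,7,-36,0,-1],[0,0,0,7,-36,0,-1],[0,0,0,7,-36,0,-1],[0,0,0,7,-36,0,-1],[0,0,0,7,-36,0,-1],[0,0,0,7,-36,0,-1],[0,0,0,7,-36,0,-1],[0,0,0,6.5,-29.3,0,-1]]'; python3 -m inch '[[0,0,0,0,0,-20,-1],[0,0,0,0,0,-24,-1],[0,0,0,0,0,-24,-1],[0,0,0,0,0,-24,-1],[0,0,0,0,0,-24,-1],[0,0,0,0,0,-24,-1],[0,0,0,0,0,-12,-1],[0,0,0,0,0,0,-1],[0,0,0,0,0,0,-1]]'; python3 m.py
```

```text
t: 15.3
eef_pos: [521.4, -341.8, 274.5]
tcp_rot: [3.141, 0.0, -1.306]
ft_force: [0.5, 0.6, -1.1]
opening: 0.104
t: 16.2
eef_pos: [521.6, -340.1, 123.4]
tcp_rot: [-3.141, -0.001, -1.307]
ft_force: [-0.3, -0.3, -1.6]
opening: 0.103
[ 0.03216013 -0.02868339 -0.02109471] [-0.28493278 -0.26718642 -1.59147249] -74.90230138511816 [ 521.60967411 -340.10642676  123.37198459]
```

```bash
python3 -m inch '[[0,0,0,-0.4,0.1,-10,-1],[0,0,0,0,0,-10,-1],[0,0,0,0,0,-10,-1],[0,0,0,0,0,-10,-1],[0,0,0,0,0,-5,-1],[0,0,0,0,0,-2,-1],[0,0,0,0,0,0,-1]]'; python3 -m inch '[[0,0,0,0,0,-0.5,-1],[0,0,0,0,0,-0.5,-1],[0,0,0,0,0,0,-1]]'; python3 m.py
```

```text
t: 16.9
eef_pos: [520.8, -339.7, 75.7]
tcp_rot: [3.142, 0.0, -1.308]
ft_force: [-1.4, 2.3, 1.9]
opening: 0.103
t: 17.2
eef_pos: [520.9, -339.8, 75.7]
tcp_rot: [-3.141, -0.001, -1.308]
ft_force: [-2.0, 2.1, 11.1]
opening: 0.103
[0.64777764 0.71605608 0.05648648] [-1.97888722  2.07552629 11.06178395] -74.95233660293563 [ 520.86247564 -339.75741602   75.70071408]
```

```bash
python3 -m inch '[[0,0,0,0,0,0.8,-1],[0,0,0,0,0,0,-0.2],[0,0,0,0,0,0,-0.2],[0,0,0,0,0,0,-0.2],[0,0,0,0,0,0,-0.2],[0,0,0,0,0,10,-0.2],[0,0,0,0,0,20,-0.2],[0,0,0,0,0,30,-0.2],[0,0,0,0,0,40,-0.2],[0,0,0,0,0,40,-0.2]]'; python3 -m inch '[[0,0,0,0,0,10,-0.2],[0,0,0,0,0,0,-0.2],[0,0,0,0,0,0,-0.2]]'; python3 - <<'E'
from h import *
c=viewer.read_camera('wrist');P=wcloud(c);save(c,'w5.png',s=1.4)
rect('handle',near(P,521,-340,40,93,112));rect('stand',near(P,516,-321,90,42,48));q=near(P,521,-340,40,70,120);print(np.percentile(q[:,2],[50,90,99]));print(state()['eef_pos'])
E
```

```text
t: 18.2
eef_pos: [520.5, -339.6, 217.5]
tcp_rot: [3.141, 0.0, -1.308]
ft_force: [0.7, 0.7, -0.2]
opening: 0.398
t: 18.5
eef_pos: [520.4, -339.4, 224.6]
tcp_rot: [3.141, 0.001, -1.308]
ft_force: [1.0, -0.2, -1.4]
opening: 0.398
handle 523 rect [ 520.  -340.8] [43.8 10.3] 15.1 mean [ 521.5 -340.   104. ] zmax 107.4 pca -165.0 [ 2.9 13. ]
stand 5263 rect [ 513.5 -321. ] [ 76.9 112. ] 16.6 mean [ 516.5 -320.4   45.1] zmax 48.0 pca 105.2 [22.9 33.7]
[104.49829906 105.66239974 106.61383934]
[ 520.26754798 -339.37923193  224.01397515]
```

View pics/w5.png

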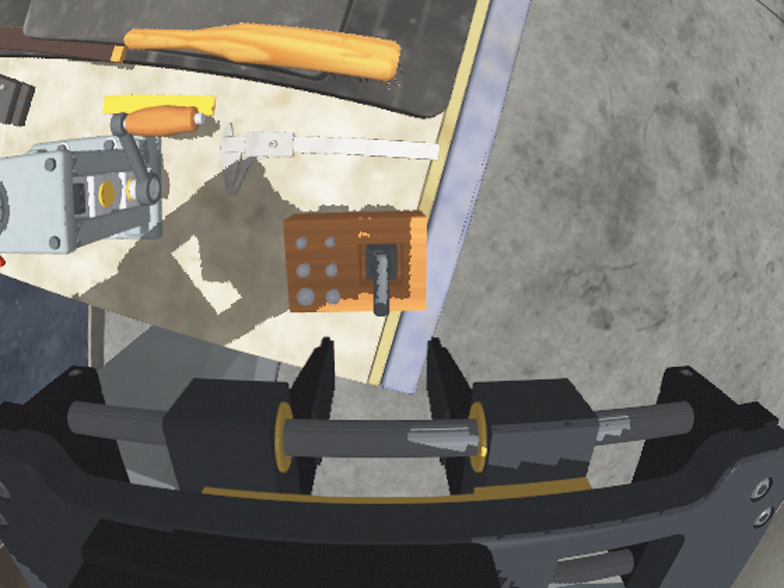

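The key is upright in its hole at (380,280), with its handle at the same height and yaw as before. On to the wing.

```bash
python3 -m inch '[[0,0,6,0,18,3,-0.2],[0,0,8.3,-0.5,28,3,-0.2],[0,0,8.3,-0.5,28,0,-0.2],[0,0,8.3,-0.5,28,0,-0.2],[0,0,8.3,-0.5,28,0,-0.2],[0,0,8.3,-0.5,28,0,-0.2],[0,0,8.3,-0.5,28,0,-0.2],[0,0,8.3,-0.5,28,0,-0.2],[0,0,8.3,-0.5,28,0,-0.2],[0,0,8.3,-0.5,28,0,-0.2]]';python3 -m inch '[[0,0,8.4,0,20.8,0,-0.2],[0,0,0,0,0,0,-0.2],[0,0,0,0,0,0,-0.2],[0,0,0,0,0,0,-0.2]]'; python3 - <<'E'
from h import *
c=viewer.read_camera('wrist');P=wcloud(c)
rect('wing',near(P,517,-49,40,190,205));rect('lock',near(P,505,6,13,151,170)); rect('cap',near(P,517,-49,110,142,149))
E
python3 m.py
```

```text
t: 19.55
eef_pos: [515.7, -68.6, 229.9]
tcp_rot: [-3.141, 0.002, 0.106]
ft_force: [1.3, -0.5, 0.6]
opening: 0.402
t: 19.95
eef_pos: [516.2, -49.7, 230.8]
tcp_rot: [-3.141, 0.001, 0.244]
ft_force: [-0.3, 0.7, 0.0]
opening: 0.396
wing 983 rect [515.8 -47.5] [ 9.7 46.2] 13.9 mean [515.3 -45.5 199.8] zmax 202.5 pca 103.8 [ 2.8 13.7]
lock 360 rect [504.2   6.7] [14.1 13.3] 13.8 mean [504.    7.3 162.2] zmax 167.7 pca 47.4 [3.9 4.1]
cap 9992 rect [516.  -48.1] [ 70.5 151.8] 12.2 mean [513.6 -36.8 146.2] zmax 149.0 pca 103.0 [21.1 45.4]
[-0.01740674 -0.09467806  0.01502915] [-0.2688255  -0.5548321  -0.15856487] 13.968645990335043 [516.24509727 -49.85126841 230.98399414]
```

```bash
python3 -m inch '[[0,0,0,0,1.4,-8,-0.2],[0,0,0,0,0,-14,-0.2],[0,0,0,0,0,-14,-0.2],[0,0,0,0,0,-12,-0.2],[0,0,0,0,0,-8,-0.2],[0,0,0,0,0,-3,-0.2],[0,0,0,0,0,0,-0.2]]'; python3 m.py; python3 -m inch '[[0,0,0,0,0,0,-1],[0,0,0,0,0,0,-1],[0,0,0,0,0,0,-1],[0,0,0,0,0,0,-1],[0,0,0,0,0,0,-1]]'; python3 m.py
```

```text
t: 20.7
eef_pos: [516.3, -47.7, 172.2]
tcp_rot: [-3.141, 0.0, 0.247]
ft_force: [-0.1, 0.0, -0.1]
opening: 0.394
[ 0.02376836 -0.1663344  -0.04780681] [-0.06939101  0.03035851 -0.14019874] 14.127597509450117 [516.25573948 -47.65024959 172.19014596]
t: 21.2
eef_pos: [516.1, -47.6, 172.7]
tcp_rot: [3.142, 0.0, 0.247]
ft_force: [-2.4, -1.5, 2.6]
opening: 0.095
[-0.17189187  0.24611097 -0.10405763] [-2.42007215 -1.46229677  2.63178201] 14.142776863315166 [516.05366316 -47.64384417 172.67297021]
```

```bash
python3 -m inch '[[0,0,-4,0.1,-0.3,0,-1],[0,0,-6,0.1,-0.3,0,-1],[0,0,-6,0,-0.2,0,-1],[0,0,-6,0,0,0,-1],[0,0,-6,0,0,0,-1],[0,0,-6,0,0,0,-1],[0,0,0,0,0,0,-1]]' >/dev/null; python3 m.py;  python3 -m inch '[[0,0,-6,0,0,0,-1],[0,0,-6,0,0,0,-1],[0,0,-6,0,0,0,-1],[0,0,-6,0,0,0,-1],[0,0,-5,0,0,0,-1],[0,0,0,0,0,0,-1]]'>/dev/null; python3 m.py; for i in 1; do python3 -m inch '[[0,0,-4,0,0,0,-1],[0,0,0,0,0,0,-1]]' >/dev/null; python3 m.py; done
```

```text
[ 0.85924771 -0.02361837 -0.08817609] [-1.12166169  4.57159809  0.34669183] -19.952712610134142 [516.33397864 -47.80753897 172.41638968]
[ 0.84007386 -0.32094499 -0.07094669] [ 1.56398072  4.49876434 -4.05329482] -48.79379146042732 [516.52822621 -47.96726313 172.20236635]
[ 0.75825297 -0.31906368 -0.05141158] [ 1.56564866  5.37897682 -4.29861242] -52.73174854856397 [516.55338114 -47.97368207 172.17762894]
```

```bash
cat > wa.py <<'E'
from h import *
for n in ['wrist','top','scene']:
    c=viewer.read_camera(n);P=wcloud(c) if n=='wrist' else cloud(c)
    if n=='wrist': save(c,'w6.png',crop=(160,140,400,320),s=3)
    rect(n+' wing',near(P,516.2,-48.4,27,178,199))
for i in range(3): s=state(); print(s['moment'].round(3),s['tau'][5].round(3),s['ft_force'].round(1),np.degrees(s['tcp_rot'][2]),s['joints'][5]); viewer.read_camera('wrist')
E
python3 wa.py
```

```text
wrist wing 848 rect [521.  -42.8] [34.6 23.3] 16.9 mean [527.9 -39.8 192.1] zmax 199.0 pca -140.5 [6.3 7.5]
top wing few
scene wing few
[ 0.804 -0.339 -0.099] -0.066 [ 1.8  5.1 -4.1] -52.609411221054195 0.6973362030667473
[ 0.864 -0.419 -0.072] -0.08 [ 1.7  5.  -3.5] -52.60782275399636 0.6972729720338493
[ 0.772 -0.403 -0.086] -0.083 [ 2.8  4.8 -4.3] -52.612210320158766 0.6973283178637895
```

View pics/w6.png

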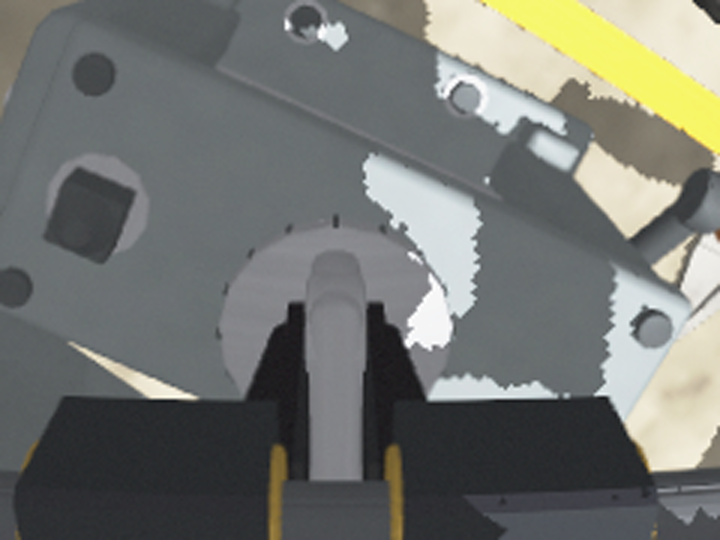

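The crop shows the wing still held square between the fingers at (335,350), so it follows the hand. I'll relieve the side load and go on in small steps.

```bash
python3 -m inch '[[0,0,-3,-0.2,0.7,-0.5,-1],[0,0,0,0,0,0,-1]]' >/dev/null; python3 m.py;python3 -m inch '[[0,0,-4,0,0,0,-1],[0,0,0,0,0,0,-1]]' >/dev/null; python3 m.py;python3 -m inch '[[0,0,-4,0,0,0,-1],[0,0,0,0,0,0,-1]]' >/dev/null; python3 m.py;python3 -m inch '[[0,0,-4,0,0,0,-1],[0,0,0,0,0,0,-1]]' >/dev/null; python3 m.py;python3 -m inch '[[0,0,-4,0,0,0,-1],[0,0,0,0,0,0,-1]]' >/dev/null; python3 m.py
```

```text
[-0.05728633 -0.21735461 -0.06664147] [ 1.82913731 -0.95519786  0.03168173] -55.690896557241985 [516.59311956 -47.9064057  172.10785769]
[-0.04726229 -0.30370478 -0.07235414] [ 1.33706488 -0.42413576 -0.75741818] -59.726387626163266 [516.58866121 -47.92375703 172.08721178]
[-0.26997323 -0.33763025 -0.08348691] [ 2.43215364 -1.71221624 -0.91176272] -63.71106778840843 [516.61902627 -47.94854329 172.04542945]
[-0.41845167 -0.51233519 -0.02732981] [ 3.2643991  -1.50759644 -2.23763528] -67.6985780200456 [516.60160984 -47.96062423 172.01804835]
[-0.54839529 -0.64225082 -0.05837539] [ 3.96724964 -3.77886535 -3.26411168] -71.68930885185867 [516.59665513 -47.98936482 172.0060232 ]
```

```bash
python3 -m inch '[[0,0,-4,0.4,-0.5,-0.4,-1],[0,0,-4,0,0,0,-1]]' >/dev/null; python3 m.py;python3 -m inch '[[0,0,-4,0,0,0,-1]]' >/dev/null; python3 m.py;python3 -m inch '[[0,0,-4,0,0,0,-1]]' >/dev/null; python3 m.py;python3 -m inch '[[0,0,-4,0,0,0,-1],[0,0,0,0,0,0,-1]]' >/dev/null; python3 m.py;python3 -m inch '[[0,0,-4,0,0,0,-1]]' >/dev/null; python3 m.py; python3 -m inch '[[0,0,-4,0,0,0,-1]]' >/dev/null; python3 m.py
```

```text
[ 0.01116947 -0.20067764  0.62625364] [ 0.71402284 -0.18724189  3.36166412] -79.68496704587436 [516.67172362 -48.1073967  171.89570473]
[-0.28952095  0.59479615  0.78662307] [-2.33292575 -1.77967717  5.07475786] -83.63596405903611 [516.47291881 -48.10949219 171.90513232]
[-0.07606724  0.00847315  0.90023057] [ 0.28938501 -0.74677942  4.00185606] -87.62500672011116 [516.58791041 -48.12323168 171.97493616]
[-0.11611009  0.12715619  0.92732272] [-1.31092393 -1.6119505   4.83435424] -91.59321130803187 [516.52145069 -48.13552464 171.9971117 ]
[ 0.1772897  -0.10178711  1.0615702 ] [1.01259361 0.67809884 4.3514049 ] -95.49998912173938 [516.7632241  -48.08801073 172.01883702]
[-0.0330124   0.2392617   1.38917008] [-1.66923084  0.04240041  6.27480062] -99.59875299814507 [516.48635099 -48.14997887 172.05968855]
```

The moment climbed steadily from a yaw of about -76°, so the rolls are seated and the hand over-twisted on the wing after that. I'll let go, look at the seated wing's angle and regrip it squarely.

```bash
python3 -m inch '[[0,0,0,0,0,0,-0.2],[0,0,0,0,0,0,-0.2],[0,0,0,0,0,0,-0.2],[0,0,0,0,0,0,-0.2],[0,0,8,0,0,14,-0.2],[0,0,8,0,0,20,-0.2],[0,0,8,0,0,20,-0.2],[0,0,0,0,0,6,-0.2],[0,0,0,0,0,0,-0.2],[0,0,0,0,0,0,-0.2]]'; python3 m.py; python3 - <<'E'
from h import *
for n in ['wrist','top','scene']:
    c=viewer.read_camera(n);P=wcloud(c) if n=='wrist' else cloud(c)
    rect(n+' wing',near(P,516.2,-48.4,27,190,204));rect(n+' wing',near(P,516.2,-48.4,27,180,204))
    if n=='wrist': rect('lock',near(P,505,6,13,151,170)); rect('cap',near(P,517,-49,110,142,149)); save(c,'w7.png',crop=(160,100,400,280),s=3)
E
```

```text
t: 25.8
eef_pos: [516.3, -48.1, 230.7]
tcp_rot: [3.141, 0.0, -1.327]
ft_force: [0.2, -0.5, 0.0]
opening: 0.397
[ 0.00199845 -0.01243559 -0.00872162] [ 0.22957771 -0.48201015  0.04531546] -76.02419047959572 [516.32122699 -48.10022162 230.72667192]
wrist wing 973 rect [516.9 -48.4] [46.6 10. ] 12.2 mean [519.1 -47.9 199.1] zmax 202.0 pca -168.0 [ 2.8 13.7]
wrist wing 1119 rect [517.  -48.3] [46.6 16.5] 20.9 mean [519.3 -47.8 197.2] zmax 202.0 pca -168.0 [ 3.4 13.2]
lock 365 rect [504.7   6. ] [14.1 14.4] 12.1 mean [506.3   5.6 161. ] zmax 167.7 pca 59.1 [4.  4.3]
cap 10348 rect [516.4 -48.5] [ 70.1 152.4] 12.1 mean [521.4 -49.2 146.1] zmax 149.0 pca 101.8 [20.8 46.5]
top wing few
top wing few
scene wing few
scene wing few
```

View pics/w7.png

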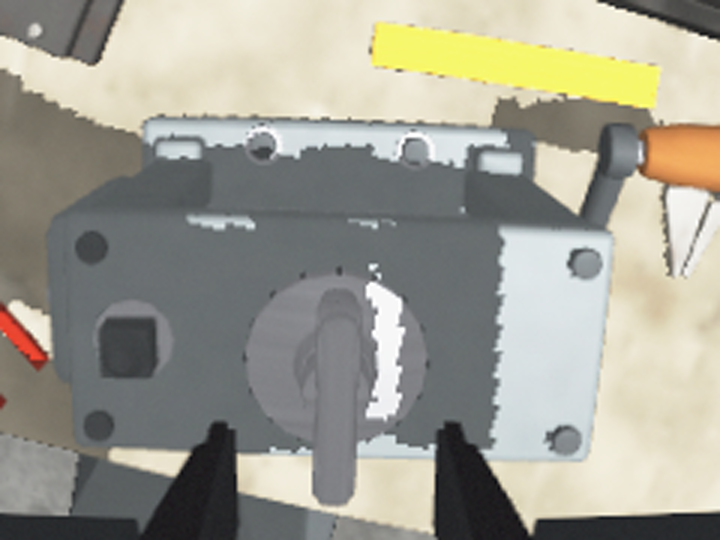

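The crop shows the wing at (335,400), square across the collar. It measures 12°, in line with the mill's x axis, so it is seated after turning about 92°. I'll regrip it square and back off 90°.

```bash
python3 -m inch '[[0,0,-2,0.2,-0.2,-8,-0.2],[0,0,0,0,0,-14,-0.2],[0,0,0,0,0,-14,-0.2],[0,0,0,0,0,-12,-0.2],[0,0,0,0,0,-8,-0.2],[0,0,0,0,0,-3,-0.2],[0,0,0,0,0,0,-1],[0,0,0,0,0,0,-1],[0,0,0,0,0,0,-1],[0,0,0,0,0,0,-1]]'; python3 m.py; python3 -m inch '[[0,0,2,0,0,0,-1],[0,0,4,0,0,0,-1],[0,0,6,0,0,0,-1],[0,0,6,0,0,0,-1],[0,0,6,0,0,0,-1],[0,0,6,0,0,0.1,-1],[0,0,6,0,0,0.1,-1],[0,0,6,0,0,0.1,-1],[0,0,0,0,0,0,-1]]'; python3 m.py
```

```text
t: 26.95
eef_pos: [517.0, -48.4, 172.9]
tcp_rot: [-3.141, -0.0, -1.359]
ft_force: [-0.1, -0.2, -0.1]
opening: 0.122
[ 0.02021468 -0.01779626 -0.02231777] [-0.05128508 -0.2199294  -0.14973231] -77.85827949638623 [517.02771964 -48.40401563 172.94695704]
t: 27.85
eef_pos: [516.7, -47.7, 173.3]
tcp_rot: [-3.141, 0.001, -0.622]
ft_force: [-1.2, 5.8, 3.3]
opening: 0.094
[0.92474784 0.20153859 0.07215398] [-1.21860396  5.80315231  3.28512957] -35.656698345568884 [516.66300368 -47.66756003 173.26261243]
```

```bash
python3 -m inch '[[0,0,6,-0.1,0.4,0.2,-1],[0,0,6,0,0.3,0.1,-1],[0,0,6,0,0,0.1,-1],[0,0,6,0,0,0,-1],[0,0,6,0,0,0,-1],[0,0,6,0,0,0,-1],[0,0,6,0,0,0,-1],[0,0,4,0,0,0,-1],[0,0,2,0,0,0,-1],[0,0,0,0,0,0,-1]]'; python3 m.py; python3 - <<'E'
from h import *
c=viewer.read_camera('wrist');P=wcloud(c); save(c,'w8.png',crop=(160,120,400,300),s=3)
q=near(P,516.2,-48.4,27,180,204);print(len(q))
for z in (183,187,191,195,199): rect(z,near(P,516.2,-48.4,27,z-2,z+2))
E
```

```text
t: 28.85
eef_pos: [516.1, -47.4, 173.7]
tcp_rot: [-3.141, 0.001, 0.213]
ft_force: [-5.4, 1.7, 4.4]
opening: 0.096
[0.24551293 0.65556546 0.01392125] [-5.42104597  1.71690089  4.3532233 ] 12.214945353237953 [516.06611492 -47.44865522 173.67065048]
1867
183 81 rect [512.1 -31.7] [20.8 12.9] 10.9 mean [512.2 -31.9 183.1] zmax 185.0 pca -150.8 [5.2 5.9]
187 89 rect [511.9 -31.6] [23.2 12.9] 15.3 mean [512.5 -34.  187.1] zmax 189.0 pca -166.9 [4.7 7.5]
191 167 rect [512.4 -31.4] [23.3 13.5] 12.8 mean [512.7 -31.5 191.2] zmax 193.0 pca -174.3 [5.6 6.7]
195 181 rect [516.3 -37.7] [19.9 27.5] 54.9 mean [512.7 -31.8 195.1] zmax 197.0 pca -175.8 [5.8 6.7]
199 886 rect [512.8 -42. ] [33.1 23.6] 82.1 mean [514.3 -40.  199.8] zmax 201.0 pca 103.2 [4.2 9.5]
```

View pics/w8.png

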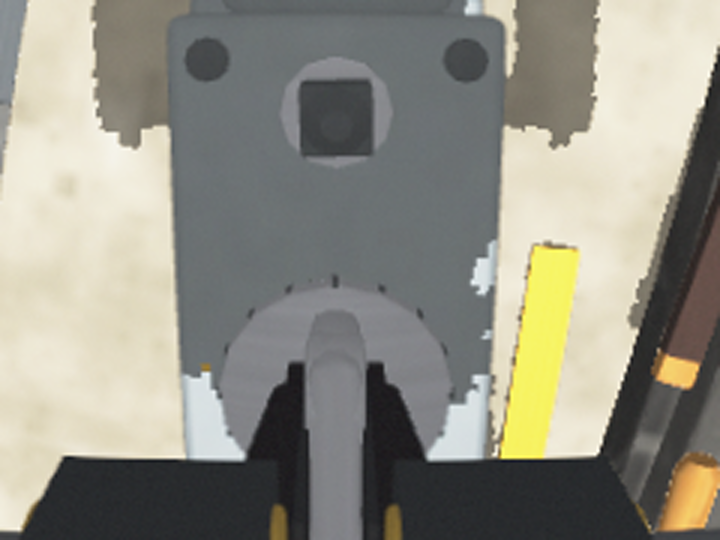

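```bash
python3 -m inch '[[0,0,0,-0.5,0.2,0.3,-1],[0,0,0,0,0,0,-1],[0,0,0,0,0,0,-1]]'; python3 m.py; python3 - <<'E'
from h import *
c=viewer.read_camera('scene');P=cloud(c)
for k in ['casting_flask','solder_tin','flat_pliers']:
    for r in regions_of(k,'scene')[:1]: q=P[r['pixels']];print(k,np.median(q,0).round())
print(ticket.job_done())
E
```

```text
t: 29.2
eef_pos: [516.1, -47.4, 173.7]
tcp_rot: [-3.141, 0.0, 0.212]
ft_force: [-3.3, 1.0, 2.0]
opening: 0.093
[0.17787826 0.44638148 0.07568837] [-3.31936215  0.96938658  2.04353103] 12.141793582723569 [516.05816578 -47.43127081 173.67259391]
casting_flask [469. 249.  38.]
solder_tin [581. 231.  26.]
flat_pliers [474. 163.   9.]
the job is handed in; nothing more can be done
None
```

The job is handed in at about 29 s of the 72 s allowed, with the roll gap set a quarter turn open and the wing still gripped there.

- **Lock screw:** I slackened it with the key only, before touching the adjuster. The key turned about 90° after taking up its play. Pictures of the head put it at 83–86°, and they disagree with each other by a few degrees.
- **Key:** It is back upright in its hole in the stand, with the handle at the same height and yaw as when I took it. I did not look at it again after that.
- **Adjuster:** I turned it clockwise about 92° until the moment rose sharply at the stop. I overshot there: the hand went roughly 20° past the stop, peaking at about 1.4 N m, with the fingers slipping round the wing. I let go, found the wing seated and square to the mill (12°), regripped it, and backed it off 90° to about 102–103°.
- **Finish:** The wing is gripped square, with a side load of about 3 N left on the hand. The small moment readings during turning were too noisy to confirm the screw's friction.
- **Bench:** The casting flask and solder tin read within 1 mm of where they started. The pliers' median point shifted from (458,131) to (474,163). I put this down to how much of them the camera could see from behind the arm, since nothing came near them, but I did not check it further. The strip, caliper and punches showed no disturbance in the wrist pictures that I noticed, but I did not measure them.

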